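# Clamp a tube rack on the laboratory shaker

## Robot

A 7-joint arm with a two-finger parallel gripper is mounted at the origin on the work surface. World frame = base frame: x ahead of the robot, y to its left, z up, the work surface at z = 0. Lengths are in m, angles in rad, forces in N, time in s.
With the tool pointing down it reaches from about 0.4 to 0.85 m from the base axis. Payload 10.4 kg.
Tool frame: the origin (TCP) lies between the finger pads, 19 mm behind the fingertips; this is the grasp point; z points along the fingers, y is the line along which they close (so a half turn about z gives the same grasp; the last joint's range is limited). The gripper opens to 87 mm and grips with 3 to 60 N. Pads are 19 mm wide; open, the fingers measure 117 mm over their backs; the gripper's body (75 mm by 190 mm) begins 51 mm behind the grasp point.
Start: joints at [-1.341, 0.332, -0.065, 1.46, 0.022, 1.35, -0.088], TCP at [0.156, 0.605, 0.241] pointing down, gripper open.
Joint ranges: [-2.6, 2.6], [-0.5, 2.12], [-1.47, 1.34], [0.16, 2.42], [-1.27, 4.41], [0.06, 2.06], [-2.6, 2.6]. Speed limits (rad/s): [2.22, 2.22, 2.79, 2.79, 3.14, 3.14, 3.14].

## Interface

Orientations are given as a unit quaternion [x, y, z, w].
In Python, from bench import r, vision gives the robot as it stands (r), with the cameras (vision).
- The arm moves only by the shell command python3 jog.py FILE [FORCE], which reads ROWS from the file FILE. ROWS is a JSON list of rows, 1 to 12 of them, each an object with the fields pos (a list: dx, dy, dz in m), twist (a turn about the tool's z in rad), jaw (the finger opening in m); a field left out counts as zero (the opening has to be given); each row is the pose to reach, as a shift and turn from the pose commanded when the command began, along the tool's axes at that moment; what a row does not reach only later rows make up. A row lasts 1/10 s, in which the tool goes at most 0.05 m and 0.15 rad, less where a joint would pass 70% of its speed; a pose out of reach is approached as far as the arm can. The fingers move at their own pace and stop on an object; FORCE is the grip in N (left out, the last holds). Time passes only in rows, so rows that do not move let the fingers close. It prints the time, the measured TCP pose, the force, the opening and the grip force at its end. Input that does not fit is refused with a message, and nothing moves.
- r.read_state(): the state, without advancing time (a new reading comes with each control period).
- vision.camera(name): name is "scene" or "top" or "wrist"; returns a dict with "img" (400x640x3 uint8, red, green, blue), "fx", "fy", "cx", "cy" (pixels), "k1" (the pictures are not rectified: a ray, as slopes to the right and down, at radius r is drawn at 1 + k1 r^2 times it, then the intrinsics apply), "pose" (4x4, takes a point from camera to world coordinates). Camera axes: x right, y down, z forward; pixel columns grow to the right and rows downward; lengths in m; the calibration is good to about 2 mm. A picture is of the moment at which its call begins. There is no depth.
- r.close_job(): hands the job in; it is judged then, once.
The state is a dict: "time": time; "joint_positions": joint angles; "joint_vel": joint speeds; "joint_torque": joint torques, N m; "ee_pos": TCP position; "eef_rot": TCP orientation; "ft_force": force on the tool from outside, world axes, zero at the start; "torque": the same for the moment, N m; "width": finger opening in m; "grip_force": force on a finger pad.
Only numpy, scipy, OpenCV 4.12 (cv2) and the standard library are available. Lean on these libraries where they do the work, as an engineer would, in place of code of your own. Each camera call takes 0.05 s, during which the arm holds its last target. There are 200 camera calls.

## Task

Load the shaker: squeeze the thumb release on the sliding clamp bar and slide the bar back to make room, set the rack of capped tubes upright on the tray alongside the fixed bar, then squeeze the release again and gently slide the bar up until the rack is held snugly, without play, between the two bars. Slide the bar only with its release held in, let the release spring out at the end so that the bar locks, and leave the empty rack and the other things on the bench where they are.

Things in the scene. Friction and masses are not known exactly. Their poses are not given: they have to be found in the camera images.
- shaker: White bench shaker, fixed, 340 mm (y, sliding direction) by 280 mm (x), flat tray on top. Origin: middle of its underside on the bench; z up; -x faces the robot. Tray surface (black rubber mat) 105 mm above the origin. Guide rails along y at x = -116 and +116 mm, tops 18 and 21 mm above the tray, 210 mm clear between them. A fixed bar lies across the tray near its -y end.
- fixed_face (a point): Middle of the fixed bar's rubber face, at tray level (shaker x 0, y -100, z 105 mm). Axes as the shaker's; the face looks to +y, is 180 mm long (x); the bar reaches 26 mm above the tray, so fingers holding the rack by its upper part pass over it.
- bar_face (a point): Middle of the sliding bar's rubber face, at tray level; axes as the shaker's; looks to -y at the fixed bar, parallel to it. 180 mm long, 26 mm high, bar 18 mm thick. One with it, behind the face (up to 78 mm to +y): a black carriage on the near rail, 44 mm wide (x), 76 mm long, top 51 mm above the tray, and a guide block on the far rail, 34 x 50 mm, top 46 mm.
- squeeze_point (a point): Where to squeeze the carriage: 117.5 mm to -x, 40 mm to +y of bar_face, 32 mm above the tray; moves with the bar. Midway between the grey thumb button pressed home (24.5 mm to -x; 36 mm long in y, 24 mm high; at rest 6 mm further out) and the carriage's far, ribbed face (24.5 mm to +x). Fingers from above closing along the shaker's x press it: 55 mm wide at rest, 49 mm pressed.
- clamp_bar (a joint): Position of the sliding bar (m), 0 to 0.115, growing to +y, away from the fixed bar. Clear gap between the rubber faces = 20 mm + this value; it starts too narrow for the rack. Slides with 1 to 3 N while the release is pressed home; otherwise a spring brake holds it against more than 40 N. It stays wherever the release is let go.
- release (a joint): Travel of the thumb button (m): 0 out (bar locked), 0.006 pressed home (towards +x); more than 3 mm frees the bar. The spring takes 9 N to start and 12 N at full travel: squeeze with 20 to 30 N. It springs out when let go.
- tube_rack: Green plastic rack with ten white-capped tubes, 140 mm long (x) by 56 mm wide (y); rack 75 mm, caps 91 mm high; about 0.36 kg. Origin: centre of its underside; z up; either end may lead. Solid bottom 24 mm high; the upper side walls (z 47 to 75 mm) are for gripping across the width, TCP about 60 mm above the underside. It goes with its long side along the bars.
- empty_rack: The same green rack without any tubes, open holes in its top. Stays where it is. Origin: centre of its underside.
- wash_bottle: Clear wash bottle with an orange cap and spout, diameter 62 mm, 180 mm high. Stays. Origin: centre of its underside.
- amber_bottle: Amber glass jar, diameter 60 mm, 130 mm high. Stays. Origin: centre of its underside.
- beaker: Glass beaker, diameter 72 mm, 95 mm high. Stays. Origin: centre of its underside.
- envelopes: Small stack of tan envelopes, 58 x 90 x 20 mm. Stays. Origin: centre of its underside.
- weigh_dish: White square weighing dish, 80 x 80 x 20 mm. Stays. Origin: centre of its underside.
- marker: Black marker pen, 112 mm long, lying on the bench. Stays. Origin: on the bench under its middle.

How it is judged:
By the outcome, as a careful person would: the job done as asked, in the order asked, and still so for the second after the job is handed in, with the robot touching nothing.
It also fails if it takes over 64 s, if anything falls off the work surface, if the arm or the gripper's body presses on something with over 40 N, if the wrist force passes 120 N, or if a joint passes its speed limit or range.

## Working session

There is one attempt and no reset: what is moved stays moved. The work goes in short steps, Python scripts to look and compute and a shell command to move; the robot and the scene stay as the last step left them, time stands still between calls to the robot, and variables do not carry over. Pictures are saved under pics/ and viewed, at most 10 in all, crops included, and the job is handed in when it is done.

```bash
ls; mkdir -p pics; python3 - <<'E'
from bench import r, vision
import cv2, numpy as np
for n in ["top","scene"]:
    c=vision.camera(n); cv2.imwrite(f"pics/{n}0.png",c["img"][:,:,::-1])
    print(n,{k:c[k] for k in("fx","fy","cx","cy","k1")},np.round(c["pose"],4).tolist())
s=r.read_state(); print(s)
E
```

```text
bench.py
jog.py
pics
top {'fx': 471.6997130475715, 'fy': 471.6997130475715, 'cx': 324.62616978134594, 'cy': 196.02705006300133, 'k1': -0.11039076317783993} [[-0.0223, -0.9986, 0.0473, 0.4602], [-0.9997, 0.0225, 0.004, -0.0869], [-0.005, -0.0472, -0.9989, 1.3347], [0.0, 0.0, 0.0, 1.0]]
scene {'fx': 416.62807961470486, 'fy': 416.62807961470486, 'cx': 323.37887161890643, 'cy': 200.12077297322813, 'k1': -0.03594629932499361} [[-0.1577, 0.8619, -0.482, 1.0675], [0.9875, 0.1381, -0.076, -0.0052], [0.001, -0.4879, -0.8729, 1.0514], [0.0, 0.0, 0.0, 1.0]]
{'time': 0.1, 'joint_positions': array([-1.3405561 ,  0.33281871, -0.06470211,  1.46085465,  0.02163647,
        1.34988993, -0.08850297]), 'joint_vel': array([ 0.00071473, -0.00237224,  0.00023203, -0.0014926 ,  0.00038945,
       -0.00011642,  0.00041163]), 'joint_torque': array([ 1.40048669e-03, -6.24545217e+01,  2.45968188e-02, -3.90713096e+01,
       -6.13806839e-02,  3.65757232e-02,  4.22666471e-05]), 'ee_pos': array([0.1562795 , 0.6048172 , 0.24052851]), 'eef_rot': array([ 1.26070619e-01,  9.92021065e-01, -6.36129381e-04, -3.46256430e-05]), 'ft_force': array([-0.15933029,  0.03054665, -0.04533949]), 'torque': array([ 0.01288522,  0.03314592, -0.01414937]), 'grip_force': 0.0, 'width': 0.08717103399408084}
```

View pics/top0.png

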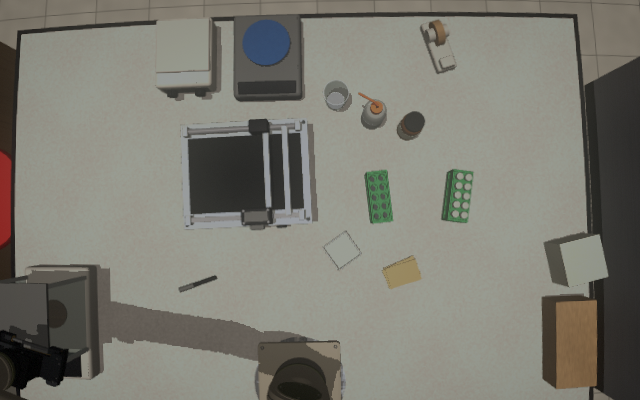

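View pics/scene0.png

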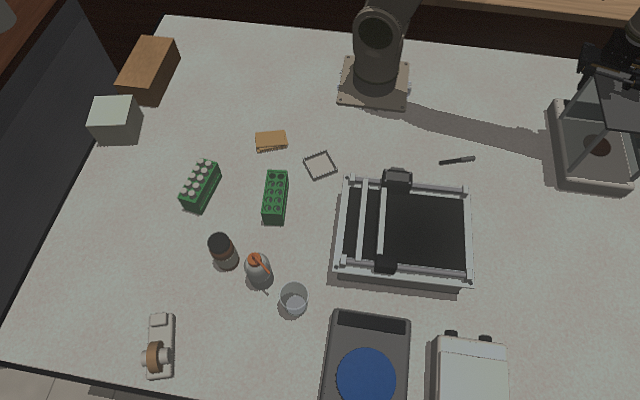

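The top view shows the shaker centred near (247,174), with the carriage at (257,217) and the sliding and fixed bars at columns 267 and 287. The capped rack is at (458,195) and the empty rack at (379,196). The scene view agrees. I'll enlarge both areas to measure them.

```bash
cat > h.py <<'E'
import numpy as np, cv2
from bench import r, vision
def _k(c): return np.array([[c["fx"],0,c["cx"]],[0,c["fy"],c["cy"]],[0,0,1.]]), np.array([c["k1"],0,0,0,0.])
def proj(c,P):
    T=np.linalg.inv(c["pose"]); K,d=_k(c)
    return cv2.projectPoints(np.atleast_2d(np.float64(P)),cv2.Rodrigues(T[:3,:3])[0],T[:3,3],K,d)[0][:,0]
def ray(c,uv,z):
    K,d=_k(c); p=cv2.undistortPoints(np.float64(uv).reshape(-1,1,2),K,d)[:,0]
    D=np.c_[p,np.ones(len(p))]@c["pose"][:3,:3].T; o=c["pose"][:3,3]
    return o+D*((z-o[2])/D[:,2])[:,None]
def save(c,name,x0,x1,y0,y1,f):
    cv2.imwrite(f"pics/{name}.png",cv2.resize(c["img"][y0:y1,x0:x1,::-1],None,fx=f,fy=f,interpolation=cv2.INTER_CUBIC))
E
python3 - <<'E'
from h import *
import pickle
c=vision.camera("top"); pickle.dump(c,open("top.pkl","wb"))
a=c["img"][110:235,175:325,::-1]; 
a=cv2.resize(a,None,fx=5,fy=4.7,interpolation=cv2.INTER_CUBIC)[:, :750]
cv2.imwrite("pics/shk.png",a)
save(c,"racks",355,485,160,230,6)
E
```

```text
(no output)
```

View pics/shk.png

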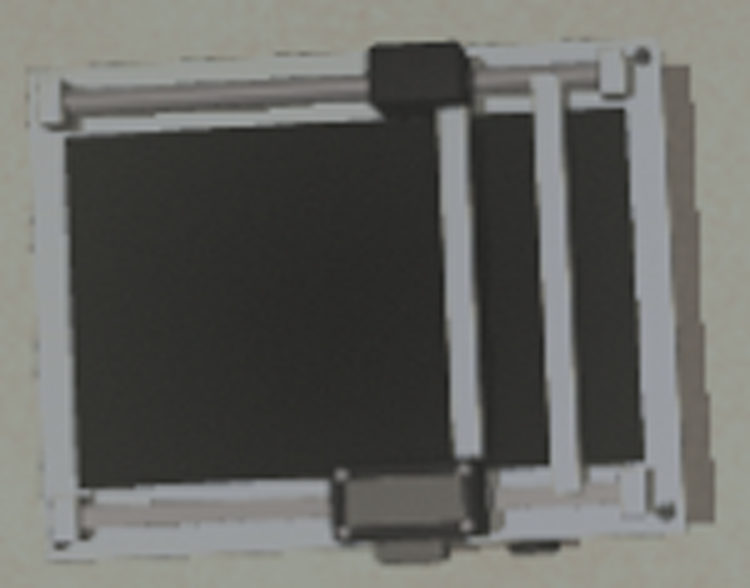

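View pics/racks.png

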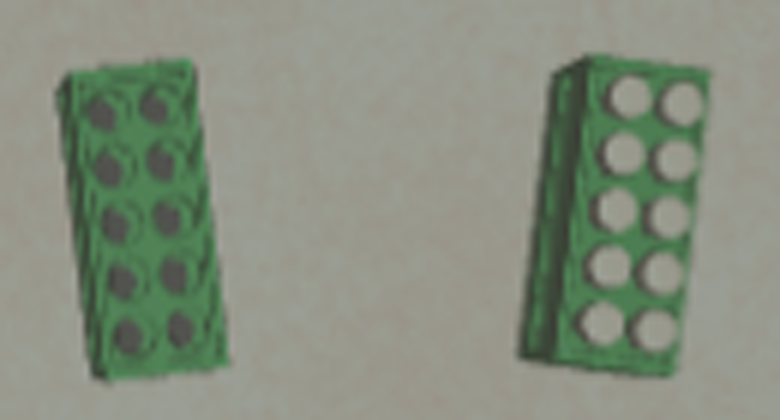

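In the shaker crop, the fixed bar's inner top edge runs (533,80)–(556,490) and the sliding bar's face edge (465,108)–(482,460). The body corners are (28,70), (655,45), (685,525) and (50,560). In the rack crop, the capped rack's top corners are about (585,55), (710,70), (677,375) and (555,360), with ten cap centres visible.

```bash
python3 - <<'E'
from h import *
import pickle
c=pickle.load(open("top.pkl","rb"))
S=lambda L:np.array(L)/[5,4.7]+[175,110]-[.4,.4]
R=lambda L:np.array(L)/6+[355,160]-[.4,.4]
def yaw(d): return np.degrees(np.arctan2(d[1],d[0]))
p=ray(c,S([[28,70],[655,45],[685,525],[50,560]]),.105); print("body",p.round(4)[:,:2].tolist(),p.mean(0),np.linalg.norm(np.diff(p[[0,1,2,3,0]],axis=0),axis=1),yaw(p[0]-p[1])-90,yaw(p[1]-p[2]))
p=ray(c,S([[533,80],[556,490]]),.131); print("fixed",p,yaw(p[0]-p[1]),np.linalg.norm(p[0]-p[1])); f=p
p=ray(c,S([[465,108],[482,460]]),.131); print("bar",p,yaw(p[0]-p[1]))
d=(f[0]-f[1])/np.linalg.norm(f[0]-f[1]); n=np.array([-d[1],d[0]]) if 1 else 0
print("gap",(p-f[0])[:,:2]@np.array([-d[1],d[0]]))
# carriage top at .156
p=ray(c,S([[335,467],[475,462],[485,530],[338,540]]),.156);print("carr",p.round(4)[:,:2].tolist(),p.mean(0),np.linalg.norm(np.diff(p[[0,1,2,3,0]],axis=0),axis=1))
caps=ray(c,R([[630,97],[682,104],[622,154],[675,160],[613,210],[667,216],[606,266],[660,272],[601,323],[655,329]]),.091)
print("caps",caps.mean(0),yaw(caps[0]-caps[8]),yaw(caps[1]-caps[9]),yaw(caps[0::2].mean(0)-caps[1::2].mean(0))-90)
p=ray(c,R([[585,55],[710,70],[677,375],[555,360]]),.075);print("rack",p.mean(0),np.linalg.norm(np.diff(p[[0,1,2,3,0]],axis=0),axis=1))
E
```

```text
body [[0.7182, 0.299], [0.7226, -0.0364], [0.4533, -0.0466], [0.4406, 0.2885]] [0.5836854  0.12611236 0.105     ] [0.3354074  0.26945284 0.33535497 0.27785852] 0.7489825353970048 2.1858127634300115
fixed [[0.69917715 0.02597712 0.131     ]
 [0.47391601 0.01799507 0.131     ]] 2.029408346886344 0.22540251946170617
bar [[0.68454258 0.06141189 0.131     ]
 [0.49104556 0.05560606 0.131     ]] 1.7186298324403455
gap [0.03593079 0.0369808 ]
carr [[0.4883, 0.1268], [0.4894, 0.0562], [0.4531, 0.0518], [0.4493, 0.1259]] [0.47003121 0.0901666  0.156     ] [0.0706169  0.03655527 0.07417448 0.03897007]
caps [ 0.51340959 -0.44612637  0.091     ] -9.465845816397392 -9.051981469003643 -7.81170680737749
rack [ 0.5134736  -0.44659667  0.075     ] [0.05762647 0.13841607 0.05593643 0.13792075]
```

```bash
cat >> h.py <<'E'
def delta(p,yaw=None):
    """shift along tool axes and turn to bring TCP to p with tool y at yaw (deg, mod 180)"""
    from scipy.spatial.transform import Rotation as Ro
    s=r.read_state(); M=Ro.from_quat(s["eef_rot"]).as_matrix()
    y=np.degrees(np.arctan2(M[1,1],M[0,1])); t=0 if yaw is None else (y-yaw+180)%360-180
    print("delta",(M.T@(np.array(p)-s["ee_pos"])).round(4),"turn",round(np.radians(t),4),"yaw now",y.round(2),"z",M[:,2].round(3),"t",s["time"])
E
python3 -c "
from h import *
delta([.466,.094,.30],2)"
echo '[{"pos": [0,0,-0.04],"jaw": 0.087},{"pos": [-0.04,-0.03,-0.06],"twist": 0.1,"jaw": 0.087},{"pos": [-0.08,-0.07,-0.06],"twist": 0.2,"jaw": 0.087},{"pos": [-0.12,-0.11,-0.06],"twist": 0.35,"jaw": 0.087},{"pos": [-0.16,-0.15,-0.06],"twist": 0.5,"jaw": 0.087},{"pos": [-0.195,-0.185,-0.06],"twist": 0.6,"jaw": 0.087},{"pos": [-0.23,-0.22,-0.06],"twist": 0.75,"jaw": 0.087},{"pos": [-0.265,-0.255,-0.06],"twist": 0.9,"jaw": 0.087},{"pos": [-0.3,-0.29,-0.06],"twist": 1.0,"jaw": 0.087},{"pos": [-0.335,-0.325,-0.06],"twist": 1.1,"jaw": 0.087},{"pos": [-0.37,-0.36,-0.06],"twist": 1.2,"jaw": 0.087},{"pos": [-0.4,-0.39,-0.06],"twist": 1.28,"jaw": 0.087}]' > next.json && python3 jog.py next.json 25
python3 -c "
from h import *
delta([.466,.094,.30],2)"
```

```text
time: 1.35
ee_pos: [0.4401, 0.1364, 0.3013]
eef_rot: [0.695, 0.719, 0.0, -0.0]
ft_force: [1.9, 0.3, -0.1]
width: 0.0869
grip_force: 0.0
delta [-0.0433  0.0244  0.0013] turn -0.0008 yaw now 1.95 z [ 0.     0.001 -1.   ] t 1.35
```

```bash
echo '[{"pos": [-0.04,0.024,0],"jaw": 0.087},{"pos": [-0.043,0.024,0],"jaw": 0.087},{"pos": [-0.043,0.024,0],"jaw": 0.087},{"pos": [-0.043,0.024,0],"jaw": 0.087}]' > next.json && python3 jog.py next.json
python3 - <<'E'
from h import *
import pickle
c=vision.camera("wrist"); pickle.dump(c,open("w1.pkl","wb")); print(c["pose"].round(3).tolist(),c["fx"],r.read_state()["ee_pos"])
o=np.array([.583,.122,0]);th=np.radians(2);X=np.array([np.cos(th),np.sin(th),0]);Y=np.array([-np.sin(th),np.cos(th),0])
sp=o+X*-.1175+Y*(-.1+.0365+.04)
print("squeeze",sp,proj(c,[sp+[0,0,.156],sp+[0,0,.137]]).round(1).tolist())
cv2.imwrite("pics/w1.png",c["img"][:,:,::-1])
E
```

```text
time: 1.75
ee_pos: [0.4648, 0.0974, 0.3011]
eef_rot: [0.693, 0.721, -0.0, -0.0]
ft_force: [-0.3, 0.5, 0.5]
width: 0.0869
grip_force: 0.0
[[0.999, 0.037, 0.009, 0.462], [0.038, -0.967, -0.25, 0.166], [-0.001, 0.25, -0.968, 0.446], [0.0, 0.0, 0.0, 1.0]] 352.8675231798217 [0.46468073 0.09772244 0.30105585]
squeeze [0.46639172 0.09441362 0.        ] [[319.6, 192.3], [319.5, 187.2]]
```

View pics/w1.png

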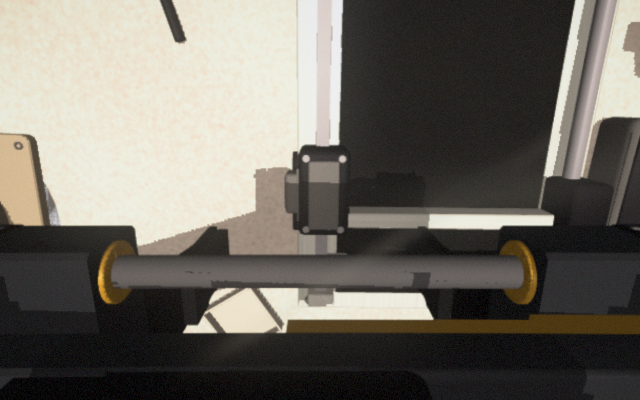

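The wrist view shows the carriage top with corners (300,147), (348,147), (349,232) and (300,232). The button sticks out on its left at (286–298, 170–212), so it faces the robot.

```bash
python3 - <<'E'
from h import *
import pickle
c=pickle.load(open("w1.pkl","rb"))
p=ray(c,[[300,147],[348,147],[349,232],[300,232]],.156);print(p.round(4)[:,:2].tolist(),p.mean(0))
print("bolts",ray(c,[[306,158.5],[342,158.5],[343,229],[306,229]],.156).mean(0))
print("button y",ray(c,[[287,170],[287,212]],.145).mean(0))
for s in ([.466,.092,.137],):delta(s,2)
E
```

```text
[[0.4488, 0.132], [0.4881, 0.1336], [0.4934, 0.0598], [0.4507, 0.0581]] [0.47024043 0.09587763 0.156     ]
bolts [0.47038697 0.09252888 0.156     ]
button y [0.43789025 0.09148784 0.145     ]
delta [-0.0058  0.0012  0.1641] turn 0.0054 yaw now 2.31 z [-0.  0. -1.] t 1.8
```

```bash
echo '[{"pos": [-0.005,0.003,0.04],"twist": 0.005,"jaw": 0.087},{"pos": [-0.005,0.003,0.08],"twist": 0.005,"jaw": 0.087},{"pos": [-0.005,0.003,0.12],"twist": 0.005,"jaw": 0.087},{"pos": [-0.005,0.003,0.15],"twist": 0.005,"jaw": 0.087},{"pos": [-0.005,0.003,0.164],"twist": 0.005,"jaw": 0.087},{"pos": [-0.005,0.003,0.164],"twist": 0.005,"jaw": 0.087},{"pos": [-0.005,0.003,0.164],"twist": 0.005,"jaw": 0.087}]' > next.json && python3 jog.py next.json
python3 -c "
from h import *
delta([.468,.093,.137],2)"
```

```text
time: 2.5
ee_pos: [0.4684, 0.0924, 0.1378]
eef_rot: [0.695, 0.719, 0.0, -0.0]
ft_force: [0.3, -0.9, -0.1]
width: 0.0872
grip_force: 0.0
delta [ 0.0006 -0.0004  0.0008] turn -0.0004 yaw now 1.98 z [ 0.  0. -1.] t 2.5
```

```bash
echo '[{"jaw": 0.06},{"jaw": 0.06},{"jaw": 0.05},{"jaw": 0.04},{"jaw": 0.04},{"jaw": 0.04},{"jaw": 0.04},{"jaw": 0.04}]' > next.json && python3 jog.py next.json 25
```

```text
time: 3.3
ee_pos: [0.4679, 0.0915, 0.1372]
eef_rot: [0.695, 0.719, -0.0, -0.0]
ft_force: [-5.6, -0.2, 4.2]
width: 0.0487
grip_force: 25.0
```

```bash
echo '[{"pos": [0.003,0,0],"jaw": 0.04},{"pos": [0.008,0,0],"jaw": 0.04},{"pos": [0.015,0,0],"jaw": 0.04},{"pos": [0.023,0,0],"jaw": 0.04},{"pos": [0.031,0,0],"jaw": 0.04},{"pos": [0.039,0,0],"jaw": 0.04},{"pos": [0.047,0,0],"jaw": 0.04},{"pos": [0.055,0,0],"jaw": 0.04},{"pos": [0.062,0,0],"jaw": 0.04},{"pos": [0.067,0,0],"jaw": 0.04},{"pos": [0.07,0,0],"jaw": 0.04},{"pos": [0.07,0,0],"jaw": 0.04}]' > next.json && python3 jog.py next.json
echo '[{"jaw": 0.04},{"jaw": 0.04}]' > next.json && python3 jog.py next.json
```

```text
time: 4.5
ee_pos: [0.4658, 0.1622, 0.1372]
eef_rot: [0.695, 0.719, 0.0, -0.0]
ft_force: [-5.1, 0.6, 4.5]
width: 0.0486
grip_force: 25.0
time: 4.7
ee_pos: [0.4659, 0.1619, 0.1372]
eef_rot: [0.695, 0.719, 0.0, -0.0]
ft_force: [-4.6, 1.9, 4.2]
width: 0.0481
grip_force: 25.0
```

```bash
echo '[{"jaw": 0.087},{"jaw": 0.087},{"jaw": 0.087},{"jaw": 0.087},{"pos": [0,0,-0.02],"jaw": 0.087},{"pos": [0,0,-0.06],"jaw": 0.087},{"pos": [0,0,-0.11],"jaw": 0.087},{"pos": [0,0,-0.16],"jaw": 0.087},{"pos": [0,0,-0.17],"jaw": 0.087}]' > next.json && python3 jog.py next.json
python3 -c "
from h import *
delta([.5134,-.4463,.30],-99)"
```

```text
time: 5.6
ee_pos: [0.4684, 0.1619, 0.313]
eef_rot: [0.696, 0.718, 0.005, 0.001]
ft_force: [0.8, 0.1, 0.4]
width: 0.0867
grip_force: 0.0
delta [-0.6094  0.0252  0.0104] turn 1.7603 yaw now 1.86 z [ 0.008  0.005 -1.   ] t 5.6
```

```bash
echo '[{"pos": [-0.04,0.002,0],"twist": 0.12,"jaw": 0.087},{"pos": [-0.085,0.004,0],"twist": 0.26,"jaw": 0.087},{"pos": [-0.135,0.006,0],"twist": 0.4,"jaw": 0.087},{"pos": [-0.185,0.008,0],"twist": 0.54,"jaw": 0.087},{"pos": [-0.235,0.01,0],"twist": 0.68,"jaw": 0.087},{"pos": [-0.285,0.012,0],"twist": 0.82,"jaw": 0.087},{"pos": [-0.335,0.014,0],"twist": 0.96,"jaw": 0.087},{"pos": [-0.385,0.016,0],"twist": 1.1,"jaw": 0.087},{"pos": [-0.435,0.018,0],"twist": 1.24,"jaw": 0.087},{"pos": [-0.485,0.02,0],"twist": 1.38,"jaw": 0.087},{"pos": [-0.535,0.022,0],"twist": 1.52,"jaw": 0.087},{"pos": [-0.58,0.024,0],"twist": 1.65,"jaw": 0.087}]' > next.json && python3 jog.py next.json
python3 -c "
from h import *
delta([.5134,-.4463,.30],-99)"
```

```text
time: 6.8
ee_pos: [0.5093, -0.42, 0.3062]
eef_rot: [1.0, -0.026, -0.0, 0.001]
ft_force: [-0.0, 1.0, 0.2]
width: 0.0873
grip_force: 0.0
delta [0.0055 0.026  0.0063] turn 0.1056 yaw now -92.95 z [-0.001 -0.001 -1.   ] t 6.8
```

```bash
echo '[{"pos": [0.0055,0.026,0.005],"twist": 0.105,"jaw": 0.087},{"pos": [0.0055,0.026,0.005],"twist": 0.105,"jaw": 0.087},{"pos": [0.0055,0.026,0.005],"twist": 0.105,"jaw": 0.087},{"pos": [0.0055,0.026,0.005],"twist": 0.105,"jaw": 0.087}]' > next.json && python3 jog.py next.json
python3 - <<'E'
from h import *
import pickle
c=vision.camera("wrist"); pickle.dump(c,open("w2.pkl","wb"))
delta([.5134,-.4463,.06],-99)
im=c["img"].copy()
cv2.imwrite("pics/w2.png",im[:,:,::-1])
E
```

```text
time: 7.2
ee_pos: [0.514, -0.4428, 0.3022]
eef_rot: [0.997, -0.074, 0.0, -0.0]
ft_force: [-0.3, 0.5, 0.2]
width: 0.0871
grip_force: 0.0
delta [-0.0005  0.0039  0.2425] turn 0.0085 yaw now -98.51 z [ 0.001  0.    -1.   ] t 7.25
```

View pics/w2.png

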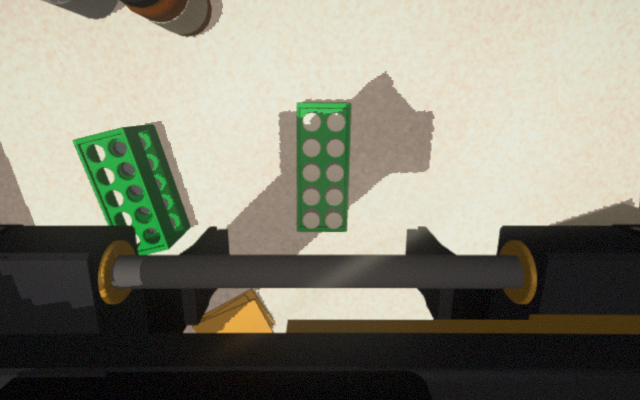

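The wrist view shows the capped rack directly in front of the gripper. The cap columns run (312,122)–(311,221) and (336,122)–(334.5,221), and the rack's sides are at columns 297 and 349. The empty rack is off to the left.

```bash
python3 - <<'E'
from h import *
import pickle
c=pickle.load(open("w2.pkl","rb"))
p=ray(c,[[312,122],[311,221],[336,122],[334.5,221]],.091);print(p.mean(0)); y=lambda d:np.degrees(np.arctan2(d[1],d[0]))
print(y(p[0]-p[1]),y(p[2]-p[3]),np.linalg.norm(p[0]-p[1]))
q=ray(c,[[297,231.5],[347,231.5],[350,102],[297.5,102]],.075);print(q.mean(0),np.linalg.norm(np.diff(q,axis=0),axis=1),y(q[3]-q[0]),y(q[2]-q[1]))
E
```

```text
[ 0.51232098 -0.4483683   0.091     ]
-9.376805329207016 -8.689855790981108 0.10304796064772308
[ 0.51307353 -0.44819591  0.075     ] [0.05593871 0.13995062 0.05347973] -9.609396563475535 -8.602894196956505
```

```bash
echo '[{"pos": [0,0.005,0.04],"twist": 0.008,"jaw": 0.087},{"pos": [0,0.005,0.085],"twist": 0.008,"jaw": 0.087},{"pos": [0,0.005,0.13],"twist": 0.008,"jaw": 0.087},{"pos": [0,0.005,0.175],"twist": 0.008,"jaw": 0.087},{"pos": [0,0.005,0.21],"twist": 0.008,"jaw": 0.087},{"pos": [0,0.005,0.235],"twist": 0.008,"jaw": 0.087},{"pos": [0,0.005,0.2425],"twist": 0.008,"jaw": 0.087},{"pos": [0,0.005,0.2425],"twist": 0.008,"jaw": 0.087},{"pos": [0,0.005,0.2425],"twist": 0.008,"jaw": 0.087}]' > next.json && python3 jog.py next.json
echo '[{"jaw": 0.065},{"jaw": 0.06},{"jaw": 0.05},{"jaw": 0.04},{"jaw": 0.04},{"jaw": 0.04},{"jaw": 0.04}]' > next.json && python3 jog.py next.json 30
```

```text
time: 8.15
ee_pos: [0.5137, -0.4489, 0.0616]
eef_rot: [0.997, -0.079, 0.001, 0.001]
ft_force: [0.2, -0.6, -0.1]
width: 0.0869
grip_force: 0.0
time: 8.85
ee_pos: [0.5128, -0.4486, 0.0598]
eef_rot: [0.997, -0.079, 0.0, -0.0]
ft_force: [-0.5, 1.6, 1.2]
width: 0.0555
grip_force: 30.0
```

```bash
echo '[{"pos": [0,0,-0.01],"jaw": 0.04},{"pos": [0,0,-0.03],"jaw": 0.04},{"pos": [0,0,-0.07],"jaw": 0.04},{"pos": [0,0,-0.12],"jaw": 0.04},{"pos": [0,0,-0.17],"jaw": 0.04},{"pos": [0,0,-0.21],"jaw": 0.04},{"pos": [0,0,-0.23],"jaw": 0.04},{"pos": [0,0,-0.23],"jaw": 0.04}]' > next.json && python3 jog.py next.json
python3 -c "
from h import *
delta([.5855,.054,.29],-88)"
```

```text
time: 9.65
ee_pos: [0.5129, -0.4497, 0.2932]
eef_rot: [0.997, -0.08, 0.002, 0.001]
ft_force: [0.8, -0.5, -2.9]
width: 0.0558
grip_force: 30.0
delta [-0.0084 -0.5089  0.0019] turn -0.1945 yaw now -99.14 z [ 0.004 -0.003 -1.   ] t 9.65
```

```bash
echo '[{"pos": [0,-0.02,0],"twist": -0.01,"jaw": 0.04},{"pos": [0,-0.06,0],"twist": -0.03,"jaw": 0.04},{"pos": [0,-0.105,0],"twist": -0.05,"jaw": 0.04},{"pos": [-0.001,-0.15,0],"twist": -0.07,"jaw": 0.04},{"pos": [-0.002,-0.2,0],"twist": -0.09,"jaw": 0.04},{"pos": [-0.004,-0.25,0],"twist": -0.11,"jaw": 0.04},{"pos": [-0.005,-0.3,0],"twist": -0.13,"jaw": 0.04},{"pos": [-0.006,-0.35,0],"twist": -0.15,"jaw": 0.04},{"pos": [-0.007,-0.4,0],"twist": -0.17,"jaw": 0.04},{"pos": [-0.008,-0.44,0],"twist": -0.19,"jaw": 0.04},{"pos": [-0.008,-0.475,0],"twist": -0.194,"jaw": 0.04},{"pos": [-0.008,-0.495,0],"twist": -0.194,"jaw": 0.04}]' > next.json && python3 jog.py next.json
echo '[{"pos": [0,-0.014,0],"jaw": 0.04},{"pos": [0,-0.014,0],"jaw": 0.04},{"pos": [0,-0.014,0],"jaw": 0.04},{"pos": [0,-0.014,0],"jaw": 0.04}]' > next.json && python3 jog.py next.json
python3 - <<'E'
from h import *
delta([.5855,.054,.168],-88)
c=vision.camera("top")
cv2.imwrite("pics/t3.png",cv2.resize(c["img"][100:245,165:335,::-1],None,fx=4,fy=4,interpolation=cv2.INTER_CUBIC))
E
```

```text
time: 10.85
ee_pos: [0.5827, 0.0454, 0.2878]
eef_rot: [1.0, 0.02, -0.001, -0.0]
ft_force: [-0.6, -0.1, -3.1]
width: 0.0557
grip_force: 30.0
time: 11.25
ee_pos: [0.5828, 0.053, 0.2899]
eef_rot: [1.0, 0.016, 0.0, 0.0]
ft_force: [-0.1, 0.4, -3.1]
width: 0.0559
grip_force: 30.0
delta [ 0.0027 -0.0009  0.1219] turn -0.0033 yaw now -88.19 z [ 0. -0. -1.] t 11.25
```

View pics/t3.png

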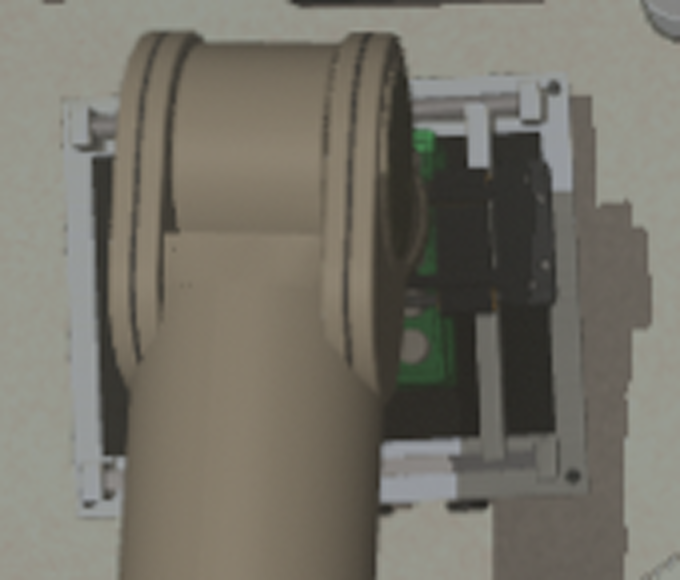

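The rack (green, around (430,150) to (450,380)) hangs over the clear part of the tray, left of the fixed bar (480–500). The arm hides the rest. I'll lower it slowly.

```bash
echo '[{"pos": [0.0027,-0.001,0.03],"twist": -0.003,"jaw": 0.04},{"pos": [0.0027,-0.001,0.065],"twist": -0.003,"jaw": 0.04},{"pos": [0.0027,-0.001,0.085],"twist": -0.003,"jaw": 0.04},{"pos": [0.0027,-0.001,0.1],"twist": -0.003,"jaw": 0.04},{"pos": [0.0027,-0.001,0.11],"twist": -0.003,"jaw": 0.04},{"pos": [0.0027,-0.001,0.116],"twist": -0.003,"jaw": 0.04},{"pos": [0.0027,-0.001,0.12],"twist": -0.003,"jaw": 0.04},{"pos": [0.0027,-0.001,0.122],"twist": -0.003,"jaw": 0.04},{"pos": [0.0027,-0.001,0.122],"twist": -0.003,"jaw": 0.04}]' > next.json && python3 jog.py next.json
echo '[{"pos": [0,0,0.001],"jaw": 0.04},{"pos": [0,0,0.002],"jaw": 0.04},{"pos": [0,0,0.0025],"jaw": 0.04},{"pos": [0,0,0.0025],"jaw": 0.04}]' > next.json && python3 jog.py next.json
```

```text
time: 12.2
ee_pos: [0.5857, 0.0565, 0.168]
eef_rot: [1.0, 0.019, 0.0, -0.0]
ft_force: [-0.1, 1.0, -3.0]
width: 0.0559
grip_force: 30.0
time: 12.6
ee_pos: [0.5855, 0.0565, 0.1652]
eef_rot: [1.0, 0.019, 0.0, -0.0]
ft_force: [0.6, 0.2, -3.3]
width: 0.0556
grip_force: 30.0
```

```bash
echo '[{"pos": [0,0.001,0],"jaw": 0.04},{"pos": [0,0.003,0],"jaw": 0.04},{"pos": [0,0.003,0.0005],"jaw": 0.04},{"pos": [0,0.003,0.001],"jaw": 0.04},{"pos": [0,0.003,0.001],"jaw": 0.04}]' > next.json && python3 jog.py next.json
echo '[{"pos": [0,0,0.0005],"jaw": 0.04},{"pos": [0,0,0.001],"jaw": 0.04},{"pos": [0,0,0.001],"jaw": 0.04}]' > next.json && python3 jog.py next.json
```

```text
time: 13.1
ee_pos: [0.5857, 0.0539, 0.1648]
eef_rot: [1.0, 0.019, 0.0, -0.0]
ft_force: [-3.8, 3.1, 4.6]
width: 0.0559
grip_force: 30.0
time: 13.4
ee_pos: [0.5857, 0.0539, 0.1647]
eef_rot: [1.0, 0.019, 0.0, -0.001]
ft_force: [-8.5, 4.2, 16.6]
width: 0.0557
grip_force: 30.0
```

```bash
echo '[{"pos": [0,0,-0.001],"jaw": 0.05},{"pos": [0,0,-0.0015],"jaw": 0.06},{"pos": [0,0,-0.0015],"jaw": 0.08},{"pos": [0,0,-0.0015],"jaw": 0.08},{"pos": [0,0,-0.0015],"jaw": 0.08},{"pos": [0,0,-0.03],"jaw": 0.08},{"pos": [0,0,-0.07],"jaw": 0.08},{"pos": [0,0,-0.12],"jaw": 0.08},{"pos": [0,0,-0.135],"jaw": 0.08}]' > next.json && python3 jog.py next.json
python3 -c "
from h import *
delta([.466,.1625,.30],2)"
```

```text
time: 14.3
ee_pos: [0.5872, 0.0528, 0.3031]
eef_rot: [1.0, 0.019, 0.003, -0.001]
ft_force: [0.9, 0.3, 0.1]
width: 0.0797
grip_force: 0.0
delta [-0.117  -0.1141  0.0025] turn -1.5686 yaw now -87.87 z [ 0.006  0.001 -1.   ] t 14.3
```

```bash
echo '[{"pos": [-0.01,-0.01,0],"twist": -0.14,"jaw": 0.087},{"pos": [-0.02,-0.02,0],"twist": -0.28,"jaw": 0.087},{"pos": [-0.03,-0.03,0],"twist": -0.42,"jaw": 0.087},{"pos": [-0.04,-0.04,0],"twist": -0.56,"jaw": 0.087},{"pos": [-0.05,-0.05,0],"twist": -0.7,"jaw": 0.087},{"pos": [-0.06,-0.06,0],"twist": -0.84,"jaw": 0.087},{"pos": [-0.07,-0.07,0],"twist": -0.98,"jaw": 0.087},{"pos": [-0.08,-0.08,0],"twist": -1.12,"jaw": 0.087},{"pos": [-0.09,-0.09,0],"twist": -1.26,"jaw": 0.087},{"pos": [-0.1,-0.1,0],"twist": -1.4,"jaw": 0.087},{"pos": [-0.11,-0.11,0],"twist": -1.54,"jaw": 0.087},{"pos": [-0.117,-0.114,0],"twist": -1.568,"jaw": 0.087}]' > next.json && python3 jog.py next.json
echo '[{"jaw": 0.087},{"jaw": 0.087},{"jaw": 0.087}]' > next.json && python3 jog.py next.json
python3 - <<'E'
from h import *
import pickle
delta([.466,.162,.137],2)
c=vision.camera("wrist"); pickle.dump(c,open("w4.pkl","wb"))
cv2.imwrite("pics/w4.png",c["img"][:,:,::-1])
c=vision.camera("scene"); pickle.dump(c,open("s4.pkl","wb"))
save(c,"s4",320,490,150,300,4)
E
```

```text
time: 15.5
ee_pos: [0.4637, 0.1637, 0.2979]
eef_rot: [0.693, 0.721, -0.0, -0.0]
ft_force: [-0.3, -0.2, 1.3]
width: 0.0866
grip_force: 0.0
time: 15.8
ee_pos: [0.4649, 0.1623, 0.2982]
eef_rot: [0.696, 0.718, 0.0, 0.0]
ft_force: [0.2, 0.1, -0.7]
width: 0.0867
grip_force: 0.0
delta [-0.0004  0.0011  0.1612] turn -0.003 yaw now 1.83 z [ 0. -0. -1.] t 15.8
```

View pics/s4.png

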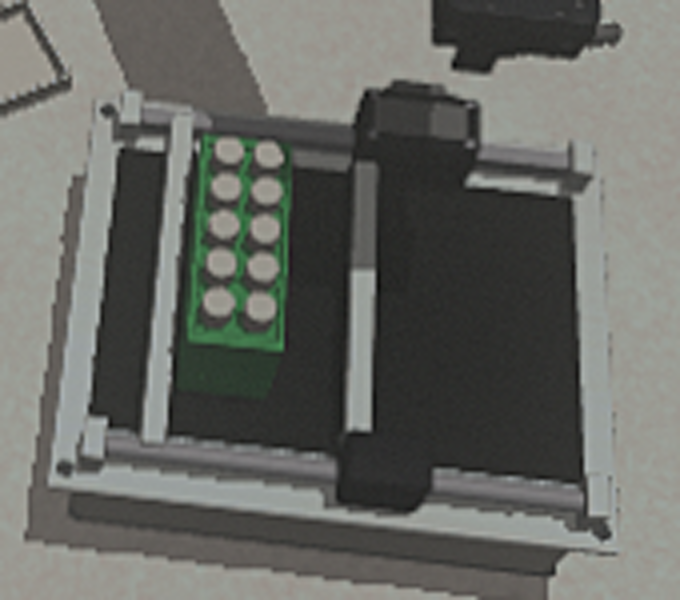

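The scene view shows the rack upright on the tray, parallel to the fixed bar and within a few millimetres of it. The sliding bar is well clear, at about (360,300). Next I squeeze the release again.

```bash
echo '[{"pos": [0,0.001,0.04],"twist": -0.003,"jaw": 0.087},{"pos": [0,0.001,0.08],"twist": -0.003,"jaw": 0.087},{"pos": [0,0.001,0.12],"twist": -0.003,"jaw": 0.087},{"pos": [0,0.001,0.145],"twist": -0.003,"jaw": 0.087},{"pos": [0,0.001,0.161],"twist": -0.003,"jaw": 0.087},{"pos": [0,0.001,0.161],"twist": -0.003,"jaw": 0.087},{"pos": [0,0.001,0.161],"twist": -0.003,"jaw": 0.06},{"pos": [0,0.001,0.161],"twist": -0.003,"jaw": 0.05},{"pos": [0,0.001,0.161],"twist": -0.003,"jaw": 0.04},{"pos": [0,0.001,0.161],"twist": -0.003,"jaw": 0.04},{"pos": [0,0.001,0.161],"twist": -0.003,"jaw": 0.04},{"pos": [0,0.001,0.161],"twist": -0.003,"jaw": 0.04}]' > next.json && python3 jog.py next.json 25
echo '[{"jaw": 0.04},{"jaw": 0.04},{"jaw": 0.04}]' > next.json && python3 jog.py next.json
```

```text
time: 17.1
ee_pos: [0.4658, 0.1631, 0.1374]
eef_rot: [0.694, 0.72, 0.001, 0.0]
ft_force: [-4.0, 1.3, 2.1]
width: 0.0487
grip_force: 25.0
time: 17.4
ee_pos: [0.4658, 0.1631, 0.1375]
eef_rot: [0.694, 0.72, 0.0, 0.0]
ft_force: [2.7, 0.9, 0.3]
width: 0.0484
grip_force: 25.0
```

Pressed home. I'll slide to just short of the expected 51 mm, then creep while watching the force.

```bash
echo '[{"pos": [-0.002,0,0],"jaw": 0.04},{"pos": [-0.006,0,0],"jaw": 0.04},{"pos": [-0.011,0,0],"jaw": 0.04},{"pos": [-0.016,0,0],"jaw": 0.04},{"pos": [-0.021,0,0],"jaw": 0.04},{"pos": [-0.026,0,0],"jaw": 0.04},{"pos": [-0.031,0,0],"jaw": 0.04},{"pos": [-0.035,0,0],"jaw": 0.04},{"pos": [-0.038,0,0],"jaw": 0.04},{"pos": [-0.04,0,0],"jaw": 0.04},{"pos": [-0.04,0,0],"jaw": 0.04}]' > next.json && python3 jog.py next.json
echo '[{"pos": [-0.001,0,0],"jaw": 0.04},{"pos": [-0.002,0,0],"jaw": 0.04},{"pos": [-0.003,0,0],"jaw": 0.04},{"pos": [-0.004,0,0],"jaw": 0.04},{"pos": [-0.004,0,0],"jaw": 0.04}]' > next.json && python3 jog.py next.json
echo '[{"pos": [-0.0005,0,0],"jaw": 0.04},{"pos": [-0.001,0,0],"jaw": 0.04},{"pos": [-0.0015,0,0],"jaw": 0.04},{"pos": [-0.002,0,0],"jaw": 0.04},{"pos": [-0.002,0,0],"jaw": 0.04}]' > next.json && python3 jog.py next.json
```

```text
time: 18.5
ee_pos: [0.467, 0.1223, 0.1374]
eef_rot: [0.694, 0.72, -0.0, -0.0]
ft_force: [0.4, -0.6, 6.6]
width: 0.0489
grip_force: 25.0
time: 19.0
ee_pos: [0.467, 0.1201, 0.1374]
eef_rot: [0.693, 0.721, 0.001, -0.001]
ft_force: [2.2, 6.5, 3.6]
width: 0.0487
grip_force: 25.0
time: 19.5
ee_pos: [0.467, 0.12, 0.1375]
eef_rot: [0.693, 0.721, 0.002, -0.001]
ft_force: [3.2, 14.2, 0.3]
width: 0.0487
grip_force: 25.0
```

The bar stopped about 8 mm before I expected, at 14 N. The gripper body's underside is at z≈0.188, below the cap tops at 0.196, so it may be touching the rack. I'll measure the caps numerically before pushing on.

```bash
cat > caps.py <<'E'
from h import *
def caps(c,box,z=.196):
    x0,x1,y0,y1=box; im=c["img"][y0:y1,x0:x1]; b=cv2.resize(im,None,fx=4,fy=4,interpolation=cv2.INTER_CUBIC)
    hsv=cv2.cvtColor(b,cv2.COLOR_RGB2HSV); g=cv2.inRange(hsv,(45,70,30),(80,255,255))
    g=cv2.morphologyEx(g,cv2.MORPH_CLOSE,np.ones((33,33))); g=cv2.erode(g,np.ones((3,3)))
    w=cv2.inRange(hsv,(0,0,110),(180,75,255))&g
    w=cv2.morphologyEx(w,cv2.MORPH_OPEN,np.ones((7,7)))
    n,_,s,ce=cv2.connectedComponentsWithStats(w); k=[i for i in range(1,n) if 150<s[i,4]<1800]
    uv=ce[k]/4-.375+[x0,y0]; P=ray(c,uv,z)[:,:2]; print(len(k),s[k,4].tolist())
    m,(a,bb),ang=cv2.minAreaRect(P.astype(np.float32)*1000)
    d=np.linalg.svd(P-P.mean(0))[2][0]; print("centre",P.mean(0).round(4),"rect",np.round(m,1),a,bb,"yaw",np.degrees(np.arctan2(d[1],d[0]))); return uv,P
E
python3 - <<'E'
from caps import *
import pickle
c=pickle.load(open("s4.pkl","rb")); caps(c,(320,490,150,300))
c=vision.camera("scene"); pickle.dump(c,open("s5.pkl","wb")); uv,P=caps(c,(320,490,150,300)); print(P.round(4).tolist())
save(c,"s5",320,490,130,280,4)
E
```

```text
10 [637, 538, 685, 691, 707, 716, 715, 725, 757, 738]
centre [0.5897 0.055 ] rect [589.7  55. ] 101.6496353149414 23.953458786010742 yaw 2.386678141049094
10 [548, 376, 665, 675, 693, 709, 740, 706, 753, 742]
centre [0.5898 0.0544] rect [589.9  54.6] 100.50193786621094 25.009132385253906 yaw 1.7165866733513102
[[0.5401, 0.0407], [0.5412, 0.0657], [0.5643, 0.0415], [0.5637, 0.0656], [0.5898, 0.0424], [0.5892, 0.0662], [0.6153, 0.0431], [0.6144, 0.0671], [0.6405, 0.0441], [0.6398, 0.0678]]
```

View pics/s5.png

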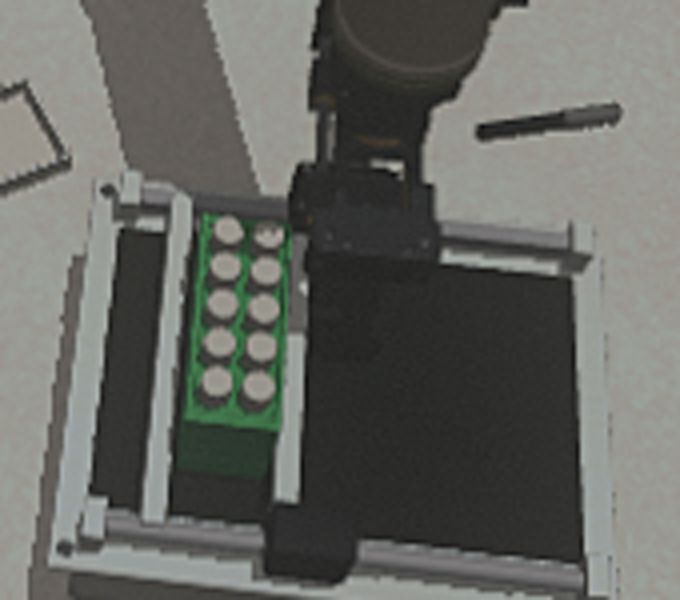

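The scene view shows the rack still upright and hardly moved. The gripper body sits right at the near +y cap, around (290,200). The bar's edge is near the rack's right side at (275,500), and the fixed bar's edge is at (165,520)–(192,200). I'll turn these into gaps.

```bash
python3 - <<'E'
from h import *
import pickle
c=pickle.load(open("s5.pkl","rb"))
Q=lambda L:np.array(L)/4-.375+[320,130]
th=np.radians(2);Y=np.array([-np.sin(th),np.cos(th)]);f=np.array([.5866,.022])
def g(n,L,z):
    p=ray(c,Q(L),z)[:,:2]; print(n,p.round(4).tolist(),"from fixed face mm",((p-f)@Y*1e3).round(1))
g("fixed top edge",[[165,520],[192,205]],.131)
g("slide top edge",[[274,500],[288,335]],.131)
g("rack base",[[178,470],[268,478]],.105)
g("rack top",[[186,418],[278,429],[201,212],[292,225]],.180)
E
```

```text
fixed top edge [[0.7033, 0.0267], [0.4845, 0.0192]] from fixed face mm [0.6 0.7]
slide top edge [[0.6807, 0.0889], [0.5697, 0.0884]] from fixed face mm [63.6 66.9]
rack base [[0.6594, 0.0317], [0.656, 0.0867]] from fixed face mm [ 7.2 62.3]
rack top [[0.6591, 0.0298], [0.6576, 0.0825], [0.5197, 0.0239], [0.5201, 0.0798]] from fixed face mm [ 5.2 58.   4.2 60.1]
```

The rack is about 4 mm off the fixed bar, and the bar face is still about 3 mm short of the rack. The gripper body, low and ahead of the squeeze point, is probably what touches near the caps. I'll back off, let go, and re-squeeze about 14 mm higher so the body clears the caps, and 6 mm further back.

```bash
echo '[{"pos": [0.003,0,0],"jaw": 0.04},{"pos": [0.006,0,0],"jaw": 0.04},{"pos": [0.009,0,0],"jaw": 0.04},{"pos": [0.009,0,0],"jaw": 0.04},{"pos": [0.009,0,0],"jaw": 0.07},{"pos": [0.009,0,0],"jaw": 0.08},{"pos": [0.009,0,0],"jaw": 0.08},{"pos": [0.009,0,0],"jaw": 0.08},{"pos": [0.012,0,-0.007],"jaw": 0.08},{"pos": [0.015,0,-0.014],"jaw": 0.08},{"pos": [0.015,0,-0.014],"jaw": 0.08},{"pos": [0.015,0,-0.014],"jaw": 0.08}]' > next.json && python3 jog.py next.json
python3 -c "
from h import *
delta([.4665,.132,.151],2)"
```

```text
time: 20.75
ee_pos: [0.4668, 0.1323, 0.1516]
eef_rot: [0.693, 0.721, 0.0, 0.0]
ft_force: [-0.3, -0.3, 0.5]
width: 0.0802
grip_force: 0.0
delta [-0.0003 -0.0003  0.0006] turn 0.0035 yaw now 2.2 z [ 0.001  0.001 -1.   ] t 20.75
```

```bash
echo '[{"twist": 0.003,"jaw": 0.06},{"twist": 0.003,"jaw": 0.05},{"twist": 0.003,"jaw": 0.04},{"twist": 0.003,"jaw": 0.04},{"twist": 0.003,"jaw": 0.04},{"twist": 0.003,"jaw": 0.04},{"twist": 0.003,"jaw": 0.04},{"twist": 0.003,"jaw": 0.04}]' > next.json && python3 jog.py next.json 25
echo '[{"pos": [-0.001,0,0],"jaw": 0.04},{"pos": [-0.002,0,0],"jaw": 0.04},{"pos": [-0.003,0,0],"jaw": 0.04},{"pos": [-0.004,0,0],"jaw": 0.04},{"pos": [-0.005,0,0],"jaw": 0.04},{"pos": [-0.006,0,0],"jaw": 0.04},{"pos": [-0.006,0,0],"jaw": 0.04}]' > next.json && python3 jog.py next.json
```

```text
time: 21.55
ee_pos: [0.4667, 0.1319, 0.151]
eef_rot: [0.695, 0.719, 0.0, 0.0]
ft_force: [4.9, 0.5, -6.6]
width: 0.0489
grip_force: 25.0
time: 22.25
ee_pos: [0.4669, 0.1262, 0.151]
eef_rot: [0.695, 0.719, 0.0, -0.0]
ft_force: [5.6, 1.8, -9.2]
width: 0.0487
grip_force: 25.0
```

```bash
for i in 1 2 3; do :; done; echo '[{"pos": [-0.0007,0,0],"jaw": 0.04},{"pos": [-0.0014,0,0],"jaw": 0.04},{"pos": [-0.002,0,0],"jaw": 0.04},{"pos": [-0.002,0,0],"jaw": 0.04}]' > next.json && python3 jog.py next.json
echo '[{"pos": [-0.0007,0,0],"jaw": 0.04},{"pos": [-0.0014,0,0],"jaw": 0.04},{"pos": [-0.002,0,0],"jaw": 0.04},{"pos": [-0.002,0,0],"jaw": 0.04}]' > next.json && python3 jog.py next.json
echo '[{"pos": [-0.0007,0,0],"jaw": 0.04},{"pos": [-0.0014,0,0],"jaw": 0.04},{"pos": [-0.002,0,0],"jaw": 0.04},{"pos": [-0.002,0,0],"jaw": 0.04}]' > next.json && python3 jog.py next.json
```

```text
time: 22.65
ee_pos: [0.4668, 0.1261, 0.151]
eef_rot: [0.694, 0.72, 0.001, -0.001]
ft_force: [6.3, 8.9, -12.5]
width: 0.0487
grip_force: 25.0
time: 23.05
ee_pos: [0.4668, 0.126, 0.1511]
eef_rot: [0.693, 0.721, 0.002, -0.001]
ft_force: [7.0, 17.6, -15.4]
width: 0.0489
grip_force: 25.0
time: 23.45
ee_pos: [0.4668, 0.1259, 0.1512]
eef_rot: [0.693, 0.721, 0.003, -0.002]
ft_force: [7.1, 24.1, -17.3]
width: 0.0487
grip_force: 25.0
```

It stops at the same bar position even with the body above the caps, so the stop is the clamp itself. The dark rubber pads must stick out about 4 mm beyond the metal edges I measured, which makes the gap 56 mm, the rack's width. I'll ease the push to about 8 N and check the rack.

```bash
echo '[{"pos": [0.001,0,0],"jaw": 0.04},{"pos": [0.002,0,0],"jaw": 0.04},{"pos": [0.003,0,0],"jaw": 0.04},{"pos": [0.004,0,0],"jaw": 0.04},{"pos": [0.004,0,0],"jaw": 0.04}]' > next.json && python3 jog.py next.json
python3 - <<'E'
from caps import *
import pickle
c=vision.camera("scene"); pickle.dump(c,open("s6.pkl","wb")); caps(c,(320,490,150,300))
cs=c["img"]
# dark-strip check along shaker y at tray x=+0.08 side: brightness profile at z=.131
th=np.radians(2);X=np.array([np.cos(th),np.sin(th)]);Y=np.array([-X[1],X[0]]);f=np.array([.5866,.022])
for n,cc in(("top0",pickle.load(open("top.pkl","rb"))),("now",c)):
    for z in(.131,):
        d=np.arange(-24,90,2.); uv=proj(cc,[[*(f+X*.083+Y*k/1e3),z] for k in d]).astype(np.float32)
        v=cv2.remap(cv2.cvtColor(cc["img"],cv2.COLOR_RGB2GRAY),uv[None,:,0],uv[None,:,1],cv2.INTER_LINEAR)[0]
        print(n,list(zip(d.astype(int).tolist(),v.tolist())))
E
```

```text
time: 23.95
ee_pos: [0.4668, 0.126, 0.1511]
eef_rot: [0.694, 0.72, 0.001, -0.001]
ft_force: [5.9, 8.8, -10.3]
width: 0.0487
grip_force: 25.0
10 [567, 254, 662, 676, 692, 718, 739, 705, 751, 742]
centre [0.5899 0.0546] rect [589.8  55.3] 100.68258666992188 25.857622146606445 yaw 1.4777506517260128
top0 [(-24, 50), (-22, 51), (-20, 50), (-18, 50), (-16, 55), (-14, 91), (-12, 132), (-10, 155), (-8, 155), (-6, 154), (-4, 154), (-2, 148), (0, 123), (2, 62), (4, 51), (6, 48), (8, 48), (10, 48), (12, 48), (14, 48), (16, 48), (18, 47), (20, 47), (22, 47), (24, 47), (26, 45), (28, 43), (30, 43), (32, 44), (34, 64), (36, 108), (38, 147), (40, 154), (42, 154), (44, 153), (46, 154), (48, 141), (50, 105), (52, 65), (54, 47), (56, 45), (58, 45), (60, 45), (62, 45), (64, 45), (66, 46), (68, 46), (70, 46), (72, 46), (74, 46), (76, 45), (78, 45), (80, 46), (82, 45), (84, 45), (86, 45), (88, 46)]
now [(-24, 50), (-22, 51), (-20, 51), (-18, 48), (-16, 46), (-14, 83), (-12, 147), (-10, 165), (-8, 160), (-6, 159), (-4, 161), (-2, 161), (0, 115), (2, 64), (4, 44), (6, 49), (8, 50), (10, 54), (12, 53), (14, 51), (16, 50), (18, 51), (20, 51), (22, 48), (24, 49), (26, 50), (28, 50), (30, 50), (32, 53), (34, 51), (36, 51), (38, 50), (40, 48), (42, 47), (44, 48), (46, 49), (48, 49), (50, 50), (52, 50), (54, 48), (56, 45), (58, 40), (60, 34), (62, 70), (64, 132), (66, 163), (68, 159), (70, 156), (72, 157), (74, 160), (76, 154), (78, 92), (80, 32), (82, 41), (84, 44), (86, 44), (88, 45)]
```

The bright metal is about 14–15 mm wide against the bar's 18 mm thickness, so each dark rubber pad is about 3–4 mm. The metal gap of about 62 mm minus both pads is about 56 mm, so the rack is snug. I'll let the release spring out and retreat.

```bash
echo '[{"jaw": 0.055},{"jaw": 0.065},{"jaw": 0.085},{"jaw": 0.085},{"pos": [0.002,0,0],"jaw": 0.085},{"pos": [0.002,0,-0.02],"jaw": 0.085},{"pos": [0.002,0,-0.06],"jaw": 0.085},{"pos": [0.002,0,-0.11],"jaw": 0.085},{"pos": [0.03,0,-0.15],"jaw": 0.085},{"pos": [0.07,0,-0.16],"jaw": 0.085},{"pos": [0.12,0,-0.16],"jaw": 0.085},{"pos": [0.16,0,-0.16],"jaw": 0.085}]' > next.json && python3 jog.py next.json
echo '[{"pos": [0.05,-0.02,0],"jaw": 0.085},{"pos": [0.1,-0.04,0],"jaw": 0.085},{"pos": [0.15,-0.06,0],"jaw": 0.085},{"pos": [0.15,-0.06,0],"jaw": 0.085},{"pos": [0.15,-0.06,0],"jaw": 0.085}]' > next.json && python3 jog.py next.json
python3 - <<'E'
from caps import *
c=vision.camera("scene"); caps(c,(320,490,150,300))
t=vision.camera("top"); caps(t,(175,325,110,235))
a=c["img"][110:310,170:490,::-1]
cv2.imwrite("pics/end.png",cv2.resize(a,None,fx=2.5,fy=2.5,interpolation=cv2.INTER_CUBIC))
E
```

```text
time: 25.2
ee_pos: [0.4609, 0.2869, 0.3118]
eef_rot: [0.694, 0.72, 0.001, -0.0]
ft_force: [-0.5, 0.4, 0.5]
width: 0.085
grip_force: 0.0
time: 25.7
ee_pos: [0.3945, 0.4338, 0.3106]
eef_rot: [0.693, 0.721, -0.0, 0.0]
ft_force: [0.1, 0.2, 0.2]
width: 0.085
grip_force: 0.0
10 [622, 606, 647, 652, 684, 696, 711, 691, 734, 734]
centre [0.5895 0.0544] rect [589.4  54.4] 101.5400390625 24.017602920532227 yaw 1.7129981721796637
10 [798, 788, 816, 792, 822, 822, 848, 789, 852, 822]
centre [0.586  0.0551] rect [586.   55.2] 102.36300659179688 24.406299591064453 yaw -178.37927728773786
```

View pics/end.png

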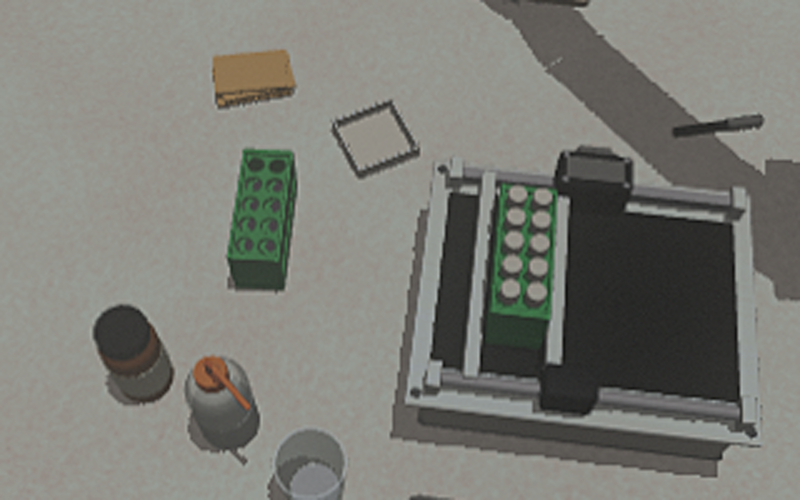

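The rack stands upright and parallel between the bars, around (525,250). The other items are where they were, and the gripper is clear.

```bash
python3 -c "
from bench import r, vision
print(r.close_job())"
```

```text
the job is handed in; nothing more can be done
None
```

The job is handed in at about 26 s: the rack of capped tubes stands upright and snug between the bars, the bar was let go to lock, and the other items look undisturbed; a first clamping pass stopped at 14 N, so I backed off, re-squeezed higher and let go with about 9 N on the bar.

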